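# Sweep the loose tape rolls into the catch tray

### The job

Clear the packing table: with the fingers, sweep the three small tape rolls (blue, orange and green) along the table top through the open front of the blue three-sided tray, until every roll lies flat and wholly inside it. Only push them: do not lift or carry any roll. Leave the notebooks, eraser, highlighter, mouse, stapler and glue stick where they are.

Things in the scene. Friction and masses are not known exactly. Their poses are not given: they have to be found in the camera images.
- tray: Blue three-sided tray fixed to the table: side and back walls 25 mm high, 6 mm thick; open front, no bottom plate (a flush grey liner marks its floor). Inside 200 mm wide (y), 136 mm deep (x). Origin at table height; x axis points from the open front to the back: front edge at x = -71 mm, inner face of the back wall at x = +65 mm, inner faces of the side walls at y = +-100 mm
- roll_blue_center (a point): Small roll of blue adhesive tape lying flat on the table, a ring 48 mm in outer diameter and 19 mm high with a 26 mm hole and cardboard core, about 35 g, slides freely on the table; the point is the centre of the ring, 9.5 mm above its underside
- roll_orange_center (a point): Small roll of orange adhesive tape lying flat on the table, a ring 48 mm in outer diameter and 19 mm high with a 26 mm hole and cardboard core, about 35 g, slides freely on the table; the point is the centre of the ring, 9.5 mm above its underside
- roll_green_center (a point): Small roll of green adhesive tape lying flat on the table, a ring 48 mm in outer diameter and 19 mm high with a 26 mm hole and cardboard core, about 35 g, slides freely on the table; the point is the centre of the ring, 9.5 mm above its underside
- notebooks: Stack of three spiral notebooks with pens, 150 x 210 mm (x, y) and 49 mm high, about 1 kg, not fixed; the bindings and pens face -x and reach 88 mm from the origin, which is at the centre of the underside. To be left alone
- eraser: White eraser with a green sleeve, 55 x 22 x 13 mm (x, y, z), loose; origin at the centre of its underside. To be left alone
- highlighter: Yellow highlighter with a black cap, lying flat, 115 mm long (x from -55 to +60 mm), 22 mm wide, 15 mm high, loose; origin on its underside. To be left alone
- mouse: White computer mouse, 104 x 58 x 32 mm (x, y, z), loose; origin at the centre of its underside. To be left alone
- stapler: Red, steel and black stapler, 135 x 36 x 53 mm (x, y, z), loose; origin at the centre of its underside. To be left alone
- gluestick: White glue stick with a red cap standing upright, 31 mm in diameter, 93 mm high, loose and easily knocked over; origin at the centre of its underside. To be left alone

How it is judged:
By the outcome, as a careful person would: the job done as asked, in the order asked, and still so for the second after the job is handed in, with the robot touching nothing.
It also fails if it takes over 72 s, if anything falls off the work surface, if the arm or the gripper's body presses on something with over 40 N, if the wrist force passes 120 N, or if a joint passes its speed limit or range.

### The arm

A 6-joint arm with a two-finger parallel gripper is mounted at the origin on the work surface. World frame = base frame: x ahead of the robot, y to its left, z up, the work surface at z = 0. Lengths are in m, angles in degrees, forces in N, time in s.
With the tool pointing down it reaches from about 0.25 to 0.775 m from the base axis. Payload 8.9 kg.
Tool frame: the origin (TCP) lies at the very end of the fingers, on their centre line; the grasp point (between the pads) lies robot.grasp_offset behind it (robot.grasp_offset is the distance from the TCP to the grasp point, in m); z points along the fingers, y is the line along which they close (so a half turn about z gives the same grasp; the last joint's range is limited). The gripper opens to 85 mm and grips with 20 to 120 N. Pads are 22 mm wide; open, the fingers measure 114 mm over their backs; the gripper's body (76 mm by 85 mm) begins 54 mm behind the grasp point. The pads swing forward as they close: fully open they stand 13 mm farther back than shut.
Start: joints at [63.524, 16.656, -8.789, 64.555, 0, 82.019], TCP at [0.167, 0.498, 0.231] pointing down, gripper open.
Joint ranges: [-144.48, 144.48], [-52.06, 99.96], [-74.48, 78.29], [-112.23, 115.85], [-86.99, 84.42], [-180, 180]. Speed limits (degrees/s): [127.2, 127.2, 159.86, 180, 180, 180].

### API

Orientations are given as [roll, pitch, yaw] about the fixed x, y, z axes, in that order (R = Rz(yaw) Ry(pitch) Rx(roll)).
In Python, from rig import robot gives the robot as it stands.
- The arm moves only by the tool apply_moves, never from a script. Its argument "commands" is a list of rows, each an object with "translation": the shift along the tool's x, y, z in m, a list of three; "spin": the turn about the tool's z in degrees; "grip": the finger opening in m, from 0 to 0.0854. A call has 1 to 10 rows; each row is the pose to reach, as a shift and turn from the pose commanded when the call began, along the tool's axes at that moment; what a row does not reach only later rows make up. A row lasts 1/10 s, in which the tool goes at most 50 mm and 8.59 degrees, less where a joint would pass 70% of its speed; a pose out of reach is approached as far as the arm can. A call with a gripper value outside its range is refused whole. The fingers move at their own pace and stop on an object; "newtons" is the grip in N (left out, the last holds). Time passes only in rows, so rows that repeat a pose let the fingers close. It gives the time, the measured TCP pose, the force, the opening and the grip force at its end, in the units of the state.
- robot.sense(): the state, without advancing time (a new reading comes with each control period).
- robot.capture(name): name is "scene" or "top" or "wrist"; returns the picture (480x640x3 uint8, blue, green, red); there is no depth.
- robot.get_calibration(name): a dict with "intrinsics" (3x3 intrinsics, pixels), "extrinsics" (4x4, takes a point from camera to world coordinates). Camera axes: x right, y down, z forward; pixel columns grow to the right and rows downward; lengths in m; the calibration is good to about 2 mm. A picture is of the moment at which its call begins: read the wrist's pose just before it. get_calibration takes no time and is no camera call; for the wrist camera it gives the pose at the moment of the call.
- robot.sign_off(): hands the job in; it is judged then, once.
The state is a dict: "t": time; "joints": joint angles; "dq": joint speeds; "joint_torque": joint torques, N m; "tool_pos": TCP position; "eef_rot": TCP orientation; "force": force on the tool from outside, world axes, zero at the start; "wrist_torque": the same for the moment, N m; "grip_width": opening from 0.0 (shut) to 1.0 (fully open); "gripper_force": force on a finger pad.
Only numpy, scipy, OpenCV 4.12 (cv2) and the standard library are available. Lean on these libraries where they do the work, as an engineer would, in place of code of your own. Each camera call takes 0.05 s, during which the arm holds its last target. There are 200 camera calls.

## Working session

There is one attempt and no reset: what is moved stays moved. The work goes in short steps, Python scripts to look and compute and a tool call to move; the robot and the scene stay as the last step left them, time stands still between calls to the robot, and variables do not carry over. Pictures are saved under pics/ and viewed, at most 10 in all, crops included, and the job is handed in when it is done.

Besides the shell and the picture viewer there is one more tool, called after "Emit:" as name(argument=value, ...) on one line, values as JSON. apply_moves: Moves the arm, as the interface text tells. Its arguments: {"type":"object","properties":{"commands":{"type":"array"},"newtons":{"type":"number"}},"required":["commands"]}

```bash
mkdir -p pics
cat > h.py <<'E'
import numpy as np, cv2
from rig import robot
def px2w(name,uv,z,cal=None):
    c=cal or robot.get_calibration(name); K=np.array(c["intrinsics"]);T=np.array(c["extrinsics"])
    d=T[:3,:3]@np.linalg.inv(K)@np.array([uv[0],uv[1],1.]); o=T[:3,3]
    return o+d*(z-o[2])/d[2]
def w2px(name,p):
    c=robot.get_calibration(name); K=np.array(c["intrinsics"]);T=np.linalg.inv(np.array(c["extrinsics"]))
    q=K@(T[:3,:3]@np.array(p)+T[:3,3]); return q[:2]/q[2]
E
python3 - <<'E'
from h import *
for n in("top","scene"): cv2.imwrite(f"pics/{n}0.png",robot.capture(n))
s=robot.sense();print(s["t"],s["tool_pos"],s["eef_rot"],s["grip_width"],robot.grasp_offset)
for n in("top","scene"):print(np.round(robot.get_calibration(n)["extrinsics"],3))
E
```

```text
0.1 [0.16638303 0.49757002 0.23082754] [-1.79939230e+02 -7.51111948e-03  1.61503425e+02] 0.9997421972731833 0.0187
[[ 0.104 -0.971  0.215  0.23 ]
 [-0.995 -0.1    0.027 -0.016]
 [-0.004 -0.216 -0.976  1.386]
 [ 0.     0.     0.     1.   ]]
[[-0.025  0.573 -0.819  1.235]
 [ 1.     0.003 -0.028  0.024]
 [-0.013 -0.82  -0.573  0.543]
 [ 0.     0.     0.     1.   ]]
```

View pics/top0.png

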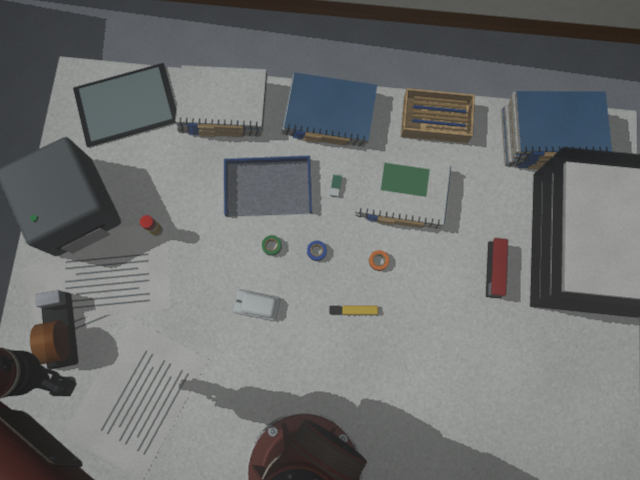

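View pics/scene0.png

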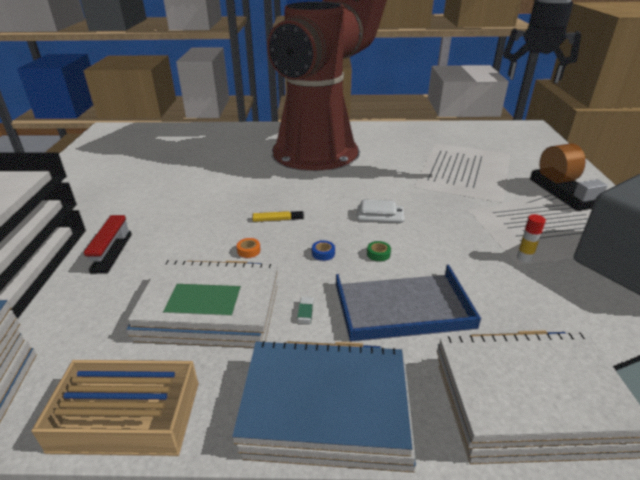

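The top view shows the tray at about (225–311, 157–215), open towards the robot. The rolls are green (272,245), blue (317,251) and orange (380,260); the mouse is at (257,305), highlighter (355,310), eraser (336,185), and the pen edge of the notebooks runs along (357–438, 215–226). I'll compute positions from these.

```bash
cat > find.py <<'E'
from h import *
def rolls(n="top"):
    im=robot.capture(n); h=cv2.cvtColor(im,cv2.COLOR_BGR2HSV); out={}
    R={"green":((50,90,40),(85,255,255)),"blue":((105,110,40),(125,255,255)),"orange":((4,130,100),(16,255,255))}
    for k,(a,b) in R.items():
        m=cv2.inRange(h,a,b); m=cv2.morphologyEx(m,cv2.MORPH_CLOSE,np.ones((3,3)))
        cs,_=cv2.findContours(m,cv2.RETR_EXTERNAL,cv2.CHAIN_APPROX_NONE)
        for c in cs:
            x,y,w,hh=cv2.boundingRect(c)
            if 12<w<30 and 12<hh<30:
                (cx,cy),r=cv2.minEnclosingCircle(c)
                out.setdefault(k,[]).append((np.round(px2w(n,(cx,cy),.012)[:2],3).tolist(),round(cx),round(cy),round(r,1)))
    return im,out
E
python3 - <<'E'
from find import *
im,o=rolls();print(o)
P=lambda u,v,z:np.round(px2w("top",(u,v),z)[:2],3)
for nm,u,v,z in [("trayBL",225,158,.025),("trayBR",311,157,.025),("FR",312,213,.025),("FL",225,216,.025),("eras",336,185,.013),("erasfront",335,197,0),("nb front L",357,215,.04),("nbfront R",438,226,.04),("mouse tip",276,320,.01),("mouse TR",279,296,.01),("mouse TL",242,290,.01),("hl cap",330,310,.01),("hl end",379,310,.01),("glue top",148,222,.093),("stap",490,295,.0)]:print(nm,P(u,v,z))
c=im[130:340,200:460];cv2.imwrite("pics/c1.png",cv2.resize(c,None,fx=3,fy=2.85,interpolation=cv2.INTER_CUBIC))
E
```

```text
{'green': [([0.502, 0.134], 271, 244, 9.2)], 'blue': [([0.499, 0.025], 316, 250, 9.3)], 'orange': [([0.221, 0.64], 40, 340, 12.0), ([0.491, -0.126], 379, 260, 9.6)]}
trayBL [0.703 0.272]
trayBR [0.728 0.062]
FR [0.586 0.044]
FL [0.557 0.252]
eras [ 0.666 -0.006]
erasfront [ 0.639 -0.007]
nb front L [ 0.588 -0.064]
nbfront R [ 0.581 -0.257]
mouse tip [0.324 0.101]
mouse TR [0.381 0.101]
mouse TL [0.386 0.189]
hl cap [ 0.361 -0.022]
hl end [ 0.372 -0.137]
glue top [0.509 0.411]
stap [ 0.436 -0.397]
```

View pics/c1.png

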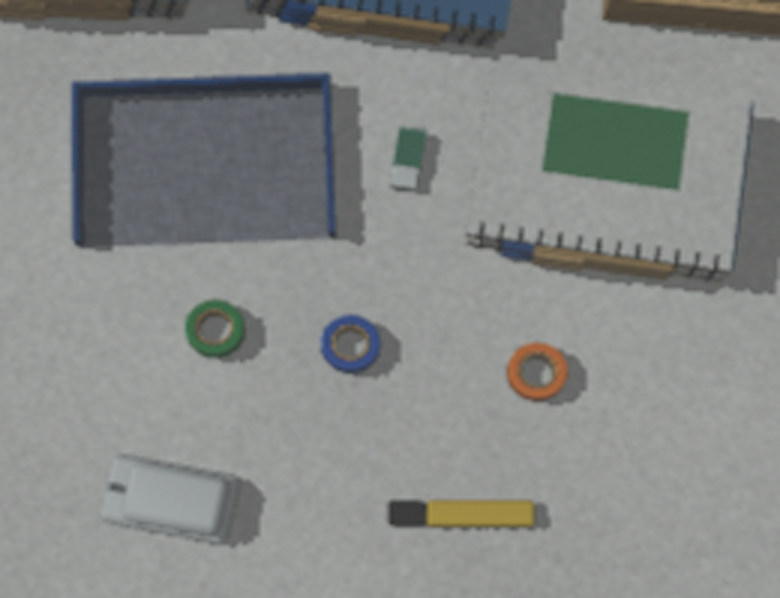

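The crop confirms the layout: the path from the rolls to the tray mouth is clear, the eraser is right of the tray, and the notebooks' corner is right and ahead. The tray origin is about (0.6435, 0.1575), yaw 7°. I'll push each roll with the two fingers partly open (30 mm), which gives a stable two-point contact, in the order green, blue, orange.

```bash
cat > mv.py <<'E'
from find import *
import sys
def go(x,y,z,d):
    "tool-frame shift+spin to (x,y,z), pushing direction d deg (tool -x = forward)"
    s=robot.sense(); p=np.array(s["tool_pos"]); yaw=s["eef_rot"][2]; a=np.radians(yaw)
    D=np.array([x,y,z])-p
    sp=-((d+180-yaw+180)%360-180)
    print("shift",np.round([np.cos(a)*D[0]+np.sin(a)*D[1],np.sin(a)*D[0]-np.cos(a)*D[1],-D[2]],4),"spin",round(sp,1))
T0=np.array([.6435,.1575]);ty=np.radians(7)
R=np.array([[np.cos(ty),-np.sin(ty)],[np.sin(ty),np.cos(ty)]])
t2w=lambda x,y:T0+R@[x,y]
w2t=lambda p:np.round(R.T@(np.array(p)-T0),3)
def plan(roll,tgt,back=.055,off=.03):
    roll=np.array(roll);v=np.array(tgt)-roll;L=np.hypot(*v);u=v/L
    print("dir",np.degrees(np.arctan2(u[1],u[0])).round(1),"start",(roll-back*u).round(4),"end",(roll+v-off*u).round(4),"travel",round(L+back-off,4))
E
python3 - <<'E'
from mv import *
plan([.502,.134],t2w(.03,.06))
go(.4534,.1083,.10,27.9)
E
```

```text
dir 27.9 start [0.4534 0.1083] end [0.6394 0.2067] travel 0.2105
shift [-0.3957 -0.2782  0.1309] spin -46.4
```

Emit:
apply_moves(commands=[{"translation":[-0.396,-0.278,0.131],"spin":-46.4,"grip":0.03},{"translation":[-0.396,-0.278,0.131],"spin":-46.4,"grip":0.03},{"translation":[-0.396,-0.278,0.131],"spin":-46.4,"grip":0.03},{"translation":[-0.396,-0.278,0.131],"spin":-46.4,"grip":0.03},{"translation":[-0.396,-0.278,0.131],"spin":-46.4,"grip":0.03},{"translation":[-0.396,-0.278,0.131],"spin":-46.4,"grip":0.03},{"translation":[-0.396,-0.278,0.131],"spin":-46.4,"grip":0.03},{"translation":[-0.396,-0.278,0.131],"spin":-46.4,"grip":0.03},{"translation":[-0.396,-0.278,0.131],"spin":-46.4,"grip":0.03},{"translation":[-0.396,-0.278,0.131],"spin":-46.4,"grip":0.03}])

```text
t: 1.15
tool_pos: [0.4333, 0.1363, 0.1097]
eef_rot: [-180.0, 0.0, -152.1]
force: [1.2, 1.9, -1.0]
grip_width: 0.348
gripper_force: 0.0
```

Run:
```python
from mv import *
s=robot.sense();print(s["t"],s["tool_pos"],s["eef_rot"],s["grip_width"],s["force"])
cv2.imwrite("pics/w1.png",robot.capture("wrist"))
go(.4534,.1083,.006,27.9)
print([ (k,w2px("wrist",(*p,.012)).round()) for k,p in (("g",(.502,.134)),("b",(.499,.025)))], w2px("wrist",(.4534,.1083,.03)))
print("tray FR,FL",w2px("wrist",(*t2w(-.071,-.1),.025)),w2px("wrist",(*t2w(-.071,.1),.025)))
```

```text
1.15 [0.43330056 0.13627001 0.10974386] [-1.79997482e+02  2.21105576e-02 -1.52096505e+02] 0.34817774906532123 [ 1.23623033  1.8541366  -0.95204879]
shift [-0.0038 -0.0278  0.1023] spin -0.2
[('g', array([289., 313.])), ('b', array([160., 250.]))] [283.70049192 256.57303412]
tray FR,FL [145.98992852 359.54576832] [377.17222889 429.13725878]
```

View pics/w1.png

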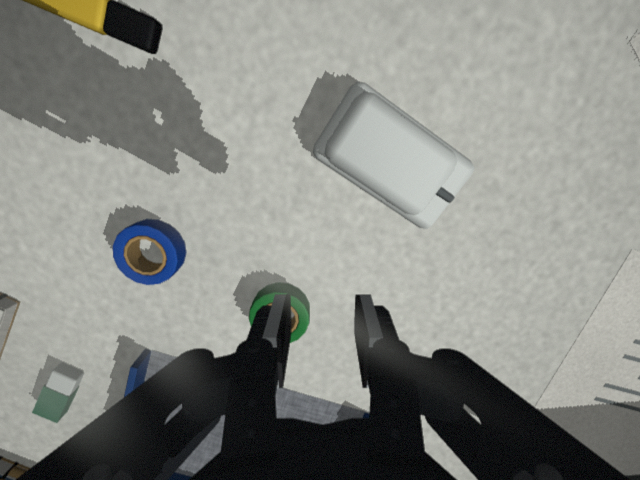

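The wrist view shows green at (280,312), blue at (149,250) and the mouse at (390,155); this fits the estimates once you allow for the arm still moving. I'll let it settle, then check.

Run:
```python
from mv import *
for i in range(4): im=robot.capture("wrist")
go(.4534,.1083,.006,27.9)
h=cv2.cvtColor(im,cv2.COLOR_BGR2HSV)
m=cv2.inRange(h,(105,110,40),(125,255,255));n,l,st,c=cv2.connectedComponentsWithStats(m)
for i in range(1,n):
    if st[i,4]>600: print(st[i],px2w("wrist",c[i],.012))
print(robot.sense()["tool_pos"],w2px("wrist",(.499,.025,.012)))
```

```text
shift [-0.0051 -0.0363  0.104 ] spin -0.1
[ 111  221   73   65 2169] [0.49926015 0.02536001 0.012     ]
[0.43195476 0.13800541 0.10999266] [148.76425403 250.8551501 ]
```

Emit:
apply_moves(commands=[{"translation":[-0.005,-0.036,0.0],"spin":0,"grip":0.03},{"translation":[-0.005,-0.036,0.04],"spin":0,"grip":0.03},{"translation":[-0.005,-0.036,0.07],"spin":0,"grip":0.03},{"translation":[-0.005,-0.036,0.09],"spin":0,"grip":0.03},{"translation":[-0.005,-0.036,0.1],"spin":0,"grip":0.03},{"translation":[-0.005,-0.036,0.104],"spin":0,"grip":0.03},{"translation":[-0.005,-0.036,0.104],"spin":0,"grip":0.03},{"translation":[-0.005,-0.036,0.104],"spin":0,"grip":0.03}])

```text
t: 2.2
tool_pos: [0.4544, 0.109, 0.0071]
eef_rot: [-180.0, 0.1, -152.1]
force: [0.1, 0.2, -0.7]
grip_width: 0.352
gripper_force: 0.0
```

Run:
```python
from mv import *
im,o=rolls("top");s=robot.sense();print(s["t"],s["tool_pos"],s["force"],s["grip_width"],o)
go(.6394,.2067,.006,27.9)
```

```text
2.25 [0.45447043 0.10891612 0.00713836] [-0.20689973 -0.55680047  0.29042055] 0.34778391245289514 {'blue': [([0.5, 0.024], 316, 250, 9.5)], 'orange': [([0.492, -0.126], 379, 260, 9.7)]}
shift [-2.092e-01 -2.000e-04  1.100e-03] spin 0.0
```

Emit:
apply_moves(commands=[{"translation":[-0.01,0,0.001],"spin":0,"grip":0.03},{"translation":[-0.022,0,0.001],"spin":0,"grip":0.03},{"translation":[-0.035,0,0.001],"spin":0,"grip":0.03},{"translation":[-0.05,0,0.001],"spin":0,"grip":0.03},{"translation":[-0.065,0,0.001],"spin":0,"grip":0.03},{"translation":[-0.08,0,0.001],"spin":0,"grip":0.03},{"translation":[-0.095,0,0.001],"spin":0,"grip":0.03},{"translation":[-0.11,0,0.001],"spin":0,"grip":0.03},{"translation":[-0.12,0,0.001],"spin":0,"grip":0.03},{"translation":[-0.125,0,0.001],"spin":0,"grip":0.03}])

```text
t: 3.25
tool_pos: [0.5654, 0.1676, 0.0054]
eef_rot: [-180.0, 0.1, -152.1]
force: [-0.7, -0.1, 0.2]
grip_width: 0.352
gripper_force: 0.4
```

Run:
```python
from mv import *
for i in range(3): im=robot.capture("top")
wr=robot.capture("wrist")
s=robot.sense();print(s["t"],s["tool_pos"],s["force"],s["grip_width"])
c=im[130:300,200:400];c=cv2.resize(c,(480,408),interpolation=cv2.INTER_CUBIC)
cv2.imwrite("pics/g1.png",np.hstack([c[:,:400],wr[72:480,120:520]]))
go(.6394,.2067,.006,27.9)
```

```text
3.45 [0.56370007 0.16700168 0.00510934] [ 0.3580386   0.13636438 -0.54509924] 0.35482731884881813
shift [-0.0855 -0.0003 -0.0009] spin 0.0
```

View pics/g1.png

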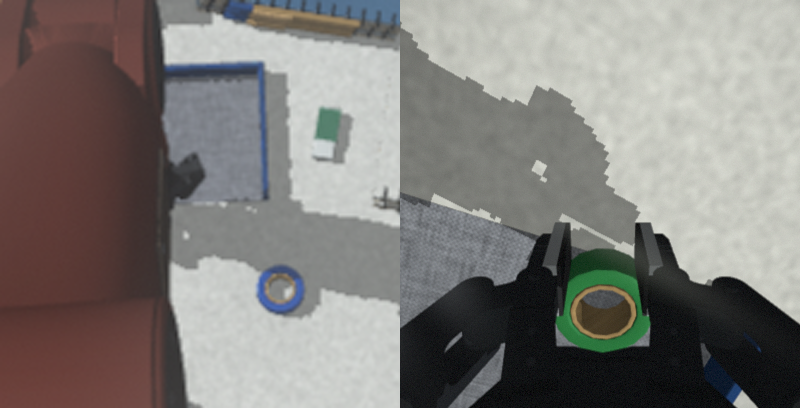

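The wrist half shows the green roll nested squarely between the two finger pads, hole at about full-frame pixel (324,384), and just past the tray front. I'll continue the push.

Emit:
apply_moves(commands=[{"translation":[-0.008,0,0],"spin":0,"grip":0.03},{"translation":[-0.018,0,0],"spin":0,"grip":0.03},{"translation":[-0.029,0,0],"spin":0,"grip":0.03},{"translation":[-0.04,0,0],"spin":0,"grip":0.03},{"translation":[-0.051,0,0],"spin":0,"grip":0.03},{"translation":[-0.061,0,0],"spin":0,"grip":0.03},{"translation":[-0.07,0,0],"spin":0,"grip":0.03},{"translation":[-0.077,0,0],"spin":0,"grip":0.03},{"translation":[-0.083,0,0],"spin":0,"grip":0.03},{"translation":[-0.085,0,0],"spin":0,"grip":0.03}])

```text
t: 4.45
tool_pos: [0.6398, 0.2072, 0.0051]
eef_rot: [-180.0, 0.0, -152.1]
force: [0.0, -0.2, 0.1]
grip_width: 0.352
gripper_force: 0.3
```

Run:
```python
from mv import *
for i in range(3): wr=robot.capture("wrist")
s=robot.sense();print(s["t"],s["tool_pos"],s["force"])
h=cv2.cvtColor(wr,cv2.COLOR_BGR2HSV);m=cv2.inRange(h,(50,90,40),(85,255,255))
n,l,st,c=cv2.connectedComponentsWithStats(m)
for i in range(1,n):
    if st[i,4]>600:
        x,y,w,hh=st[i,:4]; p=px2w("wrist",(x+w/2,y+hh/2),.012);print(st[i],p,w2t(p[:2]))
# next: blue, first to a line-up, via one push
plan([.4995,.0245],t2w(.02,.005))
plan([.4995,.0245],t2w(-.12,-.02))
```

```text
4.6 [0.6391742  0.20685426 0.00510548] [-0.02455333 -0.43911463 -0.52725711]
[ 275  319   96  104 4249] [0.66627979 0.22091496 0.012     ] [0.03 0.06]
dir 40.7 start [ 0.4578 -0.0114] end [0.64   0.1453] travel 0.2403
dir 74.5 start [ 0.4848 -0.0285] end [0.5188 0.0941] travel 0.1272
```

Green is at tray (0.030, 0.060), as planned. Next I'll retreat, lift, and go behind blue.

Run:
```python
from mv import *
plan([.4995,.0245],t2w(0,.008))
b=np.array([.4995,.0245]);v=t2w(0,.008)-b;u=v/np.hypot(*v);d=np.degrees(np.arctan2(u[1],u[0]))
go(*(b-.055*u),.065,d)
```

```text
dir 44.6 start [ 0.4603 -0.0141] end [0.6212 0.1444] travel 0.2258
shift [ 0.2615 -0.1116 -0.0599] spin -16.7
```

Emit:
apply_moves(commands=[{"translation":[0.03,0,0],"spin":0,"grip":0.03},{"translation":[0.03,0,-0.04],"spin":0,"grip":0.03},{"translation":[0.03,0,-0.06],"spin":0,"grip":0.03},{"translation":[0.07,-0.02,-0.06],"spin":-4,"grip":0.03},{"translation":[0.11,-0.038,-0.06],"spin":-8,"grip":0.03},{"translation":[0.15,-0.058,-0.06],"spin":-12,"grip":0.03},{"translation":[0.19,-0.076,-0.06],"spin":-16.7,"grip":0.03},{"translation":[0.23,-0.096,-0.06],"spin":-16.7,"grip":0.03},{"translation":[0.261,-0.112,-0.06],"spin":-16.7,"grip":0.03},{"translation":[0.261,-0.112,-0.06],"spin":-16.7,"grip":0.03}])

```text
t: 5.6
tool_pos: [0.4581, -0.0166, 0.0652]
eef_rot: [179.9, -0.1, -135.6]
force: [-0.5, 0.3, 1.2]
grip_width: 0.353
gripper_force: 0.0
```

Run:
```python
from mv import *
for i in range(3): robot.capture("wrist")
im,o=rolls("top");s=robot.sense();print(s["t"],s["tool_pos"],s["eef_rot"],o)
go(.4603,-.0141,.006,44.6)
```

```text
5.8 [ 0.46173384 -0.01383541  0.06542256] [-1.79965578e+02  4.30150974e-02 -1.35376351e+02] {'green': [([0.665, 0.222], 244, 176, 9.2)], 'blue': [([0.7, 0.099], 295, 168, 17.8)], 'orange': [([0.226, 0.632], 44, 339, 15.9), ([0.492, -0.126], 379, 260, 9.7)]}
shift [0.0012 0.0008 0.0594] spin 0.0
```

Emit:
apply_moves(commands=[{"translation":[0.001,0,0.03],"spin":0,"grip":0.03},{"translation":[0.001,0,0.05],"spin":0,"grip":0.03},{"translation":[0.001,0,0.059],"spin":0,"grip":0.03},{"translation":[0.001,0,0.059],"spin":0,"grip":0.03},{"translation":[-0.01,0,0.059],"spin":0,"grip":0.03},{"translation":[-0.021,0,0.059],"spin":0,"grip":0.03},{"translation":[-0.034,0,0.059],"spin":0,"grip":0.03},{"translation":[-0.049,0,0.059],"spin":0,"grip":0.03},{"translation":[-0.06,0,0.059],"spin":0,"grip":0.03},{"translation":[-0.065,0,0.059],"spin":0,"grip":0.03}])

```text
t: 6.8
tool_pos: [0.5086, 0.0325, 0.0063]
eef_rot: [-180.0, 0.0, -135.3]
force: [0.0, -0.2, 1.4]
grip_width: 0.351
gripper_force: 0.4
```

```bash
cat > see.py <<'E'
from mv import *
RNG={"green":((50,90,40),(85,255,255)),"blue":((105,110,40),(125,255,255)),"orange":((4,150,100),(16,255,255))}
def see(k,n=3):
    for i in range(n): wr=robot.capture("wrist")
    s=robot.sense();print(round(s["t"],2),np.round(s["tool_pos"],4),np.round(s["force"],1))
    m=cv2.inRange(cv2.cvtColor(wr,cv2.COLOR_BGR2HSV),*RNG[k])
    n,l,st,c=cv2.connectedComponentsWithStats(m)
    for i in range(1,n):
        if st[i,4]>600:
            x,y,w,h=st[i,:4]; p=px2w("wrist",(x+w/2,y+h/2),.012);print(st[i],p[:2].round(4),"tray",w2t(p[:2]))
    return wr
E
python3 - <<'E'
from see import *
see("blue");go(.6212,.1444,.006,44.6)
E
```

```text
6.95 [0.5073 0.0317 0.0061] [ 0.2 -0.5  0.2]
[ 275  320   95  101 3792] [0.5297 0.0527] tray [-0.126 -0.09 ]
shift [-1.603e-01  2.000e-04  1.000e-04] spin 0.0
```

Emit:
apply_moves(commands=[{"translation":[-0.012,0,0],"spin":0,"grip":0.03},{"translation":[-0.03,0,0],"spin":0,"grip":0.03},{"translation":[-0.05,0,0],"spin":0,"grip":0.03},{"translation":[-0.07,0,0],"spin":0,"grip":0.03},{"translation":[-0.09,0,0],"spin":0,"grip":0.03},{"translation":[-0.11,0,0],"spin":0,"grip":0.03},{"translation":[-0.128,0,0],"spin":0,"grip":0.03},{"translation":[-0.144,0,0],"spin":0,"grip":0.03},{"translation":[-0.155,0,0],"spin":0,"grip":0.03},{"translation":[-0.16,0,0],"spin":0,"grip":0.03}])

```text
t: 7.95
tool_pos: [0.6218, 0.1445, 0.006]
eef_rot: [-180.0, 0.0, -135.4]
force: [-0.1, -0.8, 0.9]
grip_width: 0.357
gripper_force: 0.3
```

Run:
```python
from see import *
see("blue")
o=[.4915,-.126]
plan(o,t2w(-.13,-.05)); plan(t2w(-.13,-.05),t2w(-.01,-.05))
plan(o,t2w(-.16,-.03)); plan(o,t2w(-.13,-.02));plan(o,t2w(-.01,-.045))
```

```text
8.1 [0.621  0.1436 0.006 ] [ 0.6 -0.  -0.7]
[  54  108  156  237 8062] [0.6477 0.0568] tray [-0.008 -0.1  ]
[ 275  318   96  103 4212] [0.6428 0.1644] tray [0.    0.007]
[ 94 359  47  42 645] [0.7182 0.0969] tray [ 0.067 -0.069]
[ 515  365   70   61 2138] [0.5742 0.2563] tray [-0.057  0.107]
[183 424  41  47 857] [0.723  0.1543] tray [ 0.079 -0.013]
dir 82.4 start [ 0.4842 -0.1805] end [0.5166 0.0623] travel 0.245
dir 7.0 start [0.466  0.0853] end [0.6099 0.103 ] travel 0.145
dir 90.8 start [ 0.4922 -0.181 ] end [0.4888 0.0782] travel 0.2592
dir 84.1 start [ 0.4859 -0.1807] end [0.5138 0.092 ] travel 0.2741
dir 58.2 start [ 0.4625 -0.1727] end [0.6232 0.0861] travel 0.3047
```

Blue is at tray (0.000, 0.007). Orange goes in two legs: left to the tray mouth, then in.

Run:
```python
from see import *
go(.4842,-.1805,.065,82.4)
```

```text
shift [ 0.325  -0.1347 -0.059 ] spin -37.8
```

Emit:
apply_moves(commands=[{"translation":[0.035,0,0],"spin":0,"grip":0.03},{"translation":[0.035,0,-0.04],"spin":0,"grip":0.03},{"translation":[0.04,0,-0.06],"spin":0,"grip":0.03},{"translation":[0.08,-0.018,-0.06],"spin":-6,"grip":0.03},{"translation":[0.12,-0.036,-0.06],"spin":-12,"grip":0.03},{"translation":[0.16,-0.056,-0.06],"spin":-18,"grip":0.03},{"translation":[0.2,-0.076,-0.06],"spin":-24,"grip":0.03},{"translation":[0.24,-0.096,-0.06],"spin":-30,"grip":0.03},{"translation":[0.285,-0.116,-0.06],"spin":-36,"grip":0.03},{"translation":[0.325,-0.135,-0.06],"spin":-37.8,"grip":0.03}])

```text
t: 9.1
tool_pos: [0.4829, -0.1825, 0.0664]
eef_rot: [180.0, -0.0, -97.4]
force: [-0.1, -0.8, 1.1]
grip_width: 0.354
gripper_force: 0.0
```

Run:
```python
from see import *
robot.capture("wrist");see("orange",3)
im,o=rolls("top");print(o)
go(.4842,-.1805,.006,82.4)
```

```text
9.3 [ 0.4837 -0.1815  0.0663] [ 0.2  0.9 -0.3]
[ 287  320   70   60 1840] [ 0.4935 -0.1202] tray [-0.183 -0.257]
{'green': [([0.665, 0.222], 244, 176, 9.2)], 'blue': [([0.643, 0.166], 265, 187, 9.4)]}
shift [ 0.     -0.0001  0.0602] spin -0.1
```

Emit:
apply_moves(commands=[{"translation":[0,0,0.03],"spin":0,"grip":0.03},{"translation":[0,0,0.05],"spin":0,"grip":0.03},{"translation":[0,0,0.06],"spin":0,"grip":0.03},{"translation":[0,0,0.06],"spin":0,"grip":0.03},{"translation":[-0.01,0,0.06],"spin":0,"grip":0.03},{"translation":[-0.021,0,0.06],"spin":0,"grip":0.03},{"translation":[-0.034,0,0.06],"spin":0,"grip":0.03},{"translation":[-0.05,0,0.06],"spin":0,"grip":0.03},{"translation":[-0.067,0,0.06],"spin":0,"grip":0.03},{"translation":[-0.075,0,0.06],"spin":0,"grip":0.03}])

```text
t: 10.35
tool_pos: [0.4949, -0.1043, 0.0067]
eef_rot: [-180.0, 0.0, -97.5]
force: [-1.5, -0.1, 1.2]
grip_width: 0.351
gripper_force: 0.2
```

Run:
```python
from see import *
see("orange");go(.5166,.0623,.006,82.4)
```

```text
10.5 [ 0.4948 -0.1057  0.0065] [ 0.3 -0.7  0.2]
[ 276  326   94   95 3216] [ 0.4999 -0.0739] tray [-0.171 -0.212]
shift [-0.1694  0.0004  0.0005] spin 0.1
```

Emit:
apply_moves(commands=[{"translation":[-0.012,0,0],"spin":0,"grip":0.03},{"translation":[-0.03,0,0],"spin":0,"grip":0.03},{"translation":[-0.05,0,0],"spin":0,"grip":0.03},{"translation":[-0.071,0,0],"spin":0,"grip":0.03},{"translation":[-0.092,0,0],"spin":0,"grip":0.03},{"translation":[-0.113,0,0],"spin":0,"grip":0.03},{"translation":[-0.133,0,0],"spin":0,"grip":0.03},{"translation":[-0.151,0,0],"spin":0,"grip":0.03},{"translation":[-0.163,0,0],"spin":0,"grip":0.03},{"translation":[-0.169,0,0],"spin":0,"grip":0.03}])

```text
t: 11.5
tool_pos: [0.517, 0.0622, 0.0062]
eef_rot: [-180.0, 0.0, -97.6]
force: [-0.2, -0.4, 0.2]
grip_width: 0.352
gripper_force: 0.2
```

Run:
```python
from see import *
see("orange")
b=t2w(-.13,-.05);plan(b,t2w(-.01,-.05))
go(.466,.0853,.065,7)
```

```text
11.65 [0.5169 0.0612 0.0062] [-0.2 -0.4 -0.5]
[ 276  322   95   99 3370] [0.5215 0.0915] tray [-0.129 -0.051]
dir 7.0 start [0.466  0.0853] end [0.6099 0.103 ] travel 0.145
shift [-0.0172  0.0536 -0.0588] spin 75.4
```

Emit:
apply_moves(commands=[{"translation":[0.03,0,0],"spin":0,"grip":0.03},{"translation":[0.03,0,-0.045],"spin":0,"grip":0.03},{"translation":[0.02,0.01,-0.059],"spin":8.5,"grip":0.03},{"translation":[0.01,0.02,-0.059],"spin":17,"grip":0.03},{"translation":[0,0.03,-0.059],"spin":25.5,"grip":0.03},{"translation":[-0.01,0.04,-0.059],"spin":34,"grip":0.03},{"translation":[-0.017,0.054,-0.059],"spin":42.5,"grip":0.03},{"translation":[-0.017,0.054,-0.059],"spin":51,"grip":0.03},{"translation":[-0.017,0.054,-0.059],"spin":59.5,"grip":0.03},{"translation":[-0.017,0.054,-0.059],"spin":68,"grip":0.03}])

```text
t: 12.65
tool_pos: [0.4655, 0.0846, 0.0652]
eef_rot: [-180.0, -0.0, -166.0]
force: [1.3, -0.3, -0.2]
grip_width: 0.346
gripper_force: 0.0
```

Run:
```python
from see import *
see("orange",3)
go(.466,.0853,.006,7)
```

```text
12.8 [0.4656 0.0847 0.0652] [ 0.1  0.1 -0.1]
[ 286  318   63   61 1581] [0.5256 0.0964] tray [-0.124 -0.046]
shift [-0.0006  0.0005  0.0592] spin 7.5
```

Emit:
apply_moves(commands=[{"translation":[-0.001,0,0.01],"spin":7.5,"grip":0.03},{"translation":[-0.001,0,0.035],"spin":7.5,"grip":0.03},{"translation":[-0.001,0,0.052],"spin":7.5,"grip":0.03},{"translation":[-0.001,0,0.059],"spin":7.5,"grip":0.03},{"translation":[-0.001,0,0.059],"spin":7.5,"grip":0.03}])

```text
t: 13.3
tool_pos: [0.4659, 0.0853, 0.0056]
eef_rot: [180.0, -0.1, -173.0]
force: [-0.5, 0.9, 0.8]
grip_width: 0.348
gripper_force: 0.0
```

Run:
```python
from see import *
see("orange",2)
go(.6099,.103,.006,7)
```

```text
13.4 [0.467  0.0854 0.0067] [ 0.4 -0.5  0.3]
[ 276  366   94   53 2128] [0.5116 0.091 ] tray [-0.139 -0.05 ]
shift [-1.44e-01  1.00e-04  7.00e-04] spin -0.0
```

Emit:
apply_moves(commands=[{"translation":[-0.01,0,0.0],"spin":0,"grip":0.03},{"translation":[-0.022,0,0.0],"spin":0,"grip":0.03},{"translation":[-0.037,0,0.0],"spin":0,"grip":0.03},{"translation":[-0.054,0,0.0],"spin":0,"grip":0.03},{"translation":[-0.072,0,0.0],"spin":0,"grip":0.03},{"translation":[-0.09,0,0.0],"spin":0,"grip":0.03},{"translation":[-0.108,0,0.0],"spin":0,"grip":0.03},{"translation":[-0.125,0,0.0],"spin":0,"grip":0.03},{"translation":[-0.138,0,0.0],"spin":0,"grip":0.03},{"translation":[-0.144,0,0.0],"spin":0,"grip":0.03}])

```text
t: 14.4
tool_pos: [0.6118, 0.103, 0.007]
eef_rot: [-180.0, 0.1, -173.1]
force: [-0.9, -0.6, 0.1]
grip_width: 0.353
gripper_force: 0.3
```

Run:
```python
from see import *
see("orange",3)
```

```text
14.55 [0.6098 0.1029 0.0064] [-0.2  0.2  0.1]
[ 276  319   94  102 3710] [0.6407 0.1068] tray [-0.009 -0.05 ]
```

Orange is at tray (-0.009, -0.050). Now I'll retreat, lift clear, and check.

Emit:
apply_moves(commands=[{"translation":[0.03,0,0],"spin":0,"grip":0.03},{"translation":[0.04,0,-0.03],"spin":0,"grip":0.03},{"translation":[0.05,0,-0.07],"spin":0,"grip":0.03},{"translation":[0.09,0,-0.1],"spin":0,"grip":0.03},{"translation":[0.13,0,-0.13],"spin":0,"grip":0.03},{"translation":[0.17,0,-0.15],"spin":0,"grip":0.03},{"translation":[0.21,0,-0.16],"spin":0,"grip":0.03},{"translation":[0.24,0,-0.16],"spin":0,"grip":0.03},{"translation":[0.24,0,-0.16],"spin":0,"grip":0.03}])

```text
t: 15.45
tool_pos: [0.3669, 0.0739, 0.1663]
eef_rot: [180.0, -0.1, -173.1]
force: [0.1, 0.6, 0.4]
grip_width: 0.348
gripper_force: 0.0
```

Run:
```python
from see import *
for i in range(4): robot.capture("wrist")
im,o=rolls("top");s=robot.sense();print(s["t"],s["tool_pos"],s["force"])
for k,v in o.items(): print(k,[(w2t(a[0]),a[1:]) for a in v])
c=im[130:340,200:460];cv2.imwrite("pics/end.png",cv2.resize(c,None,fx=3,fy=2.85,interpolation=cv2.INTER_CUBIC))
```

```text
15.7 [0.37210734 0.0739984  0.16617665] [-0.55888882 -0.38714444 -0.59873255]
green [(array([0.029, 0.061]), (244, 176, 9.2))]
blue [(array([0.001, 0.008]), (265, 187, 9.6))]
orange [(array([-0.355,  0.526]), (42, 338, 12.0)), (array([-0.01, -0.05]), (289, 191, 9.5))]
```

View pics/end.png

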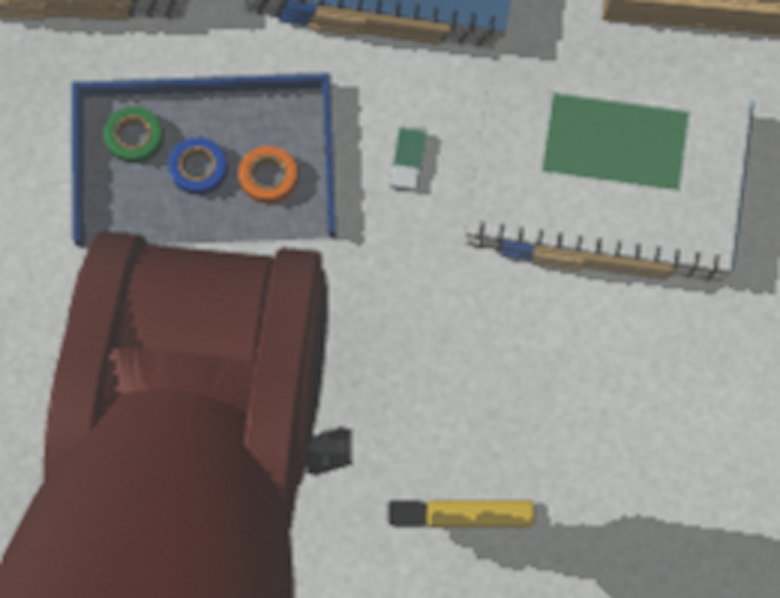

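The picture shows all three rolls flat inside the tray: green at crop pixel (132,132), blue (197,165) and orange (268,173). The eraser, notebooks and highlighter are where they were, and the arm touches nothing.

```bash
python3 -c "
from rig import robot
print(robot.sign_off())"
```

```text
the job is handed in; nothing more can be done
None
```

All three rolls were pushed flat and wholly inside the tray, and the job is handed in at about 16 s; the eraser, notebooks and highlighter look unmoved in the last picture, while the mouse (hidden by the arm), stapler and glue stick weren't in it, though no push went near them.

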